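# Change the workpiece in a snap-over pipe clamp

## Task

Take the copper pipe out of the green-handled clamp and put it in the open drawer of the parts bins. Then lay the white nylon tube in the clamp's saddle in its place, centred so that it sticks out about equally on both sides, let go of it, and squeeze the two handles together between the fingers until they both snap shut on it. Let go of the handles, and leave the other things on the bench where they are.

Things in the scene. Friction and masses are not known exactly. Their poses are not given: they have to be found in the camera images.
- clamp: Fixed bench clamp: steel foot 110 (x) x 70 x 8 mm, post 26 mm wide (y). Origin: middle of the foot's underside; z up, y along the hinges and a clamped tube. Its head leans 35 deg from vertical to its -x (robot side): head axis H = (-0.574, 0, 0.819), handles open and close along O = (0.819, 0, 0.574), both in this frame. Hinge line 45 mm up at x = 0; handles reach 125 mm along H from it.
- clamp_seat (a point): Centre of the white tube when it rests in the saddle: 35 mm from the hinge line along H, 74 mm above the table (the copper pipe, thinner, rests 1.4 mm deeper along H). The saddle is a V groove along the clamp's y, 22 mm wide in y, open towards H: round things go in and out along H, between the handles, and rest in it by their own weight.
- handle_near (a joint): Robot-side handle (green jaw, black grip), rad: 0 = open as at the start, 0.165 = fully shut on nothing, about 0.16 shut on the white tube. Bistable snap: resistance rises to about 9 N at the grip (peak near 0.055), then fades; past 0.115 it pulls itself shut and stays; before that it springs open.
- handle_far (a joint): The same for the handle on the far side.
- handle_near_grip (a point): Middle of the near handle's bar, 95 mm from its hinge, a good place to squeeze; bar 7 mm thick, 22 mm wide (y). The black grip runs 30 mm either way from here, to the free end. Open, both handles together measure 68 mm over their outer faces here; shut, 37 mm.
- handle_far_grip (a point): The same on the far handle.
- pipe_center (a point): Centre of the loose copper pipe, 22 mm diameter, 160 mm long, 95 g, its axis along its own y. It starts in the clamp's saddle, within 8 mm of centred.
- tube_center (a point): Centre of the loose white nylon tube, 24 mm diameter, 160 mm long, 50 to 100 g, its axis along its own y. It starts lying on the table, its y within about 20 degrees of the world's y.
- bins: Fixed blue steel shelf of translucent drawers; z up, front faces its -x. Its lowest drawer nearest the table's middle stands open: outside 156 (x) by 222 mm (y), rim 56 mm above the table. Origin: on the table under the middle of that drawer. The shelf's front face is 83 mm behind (+x of) it, 130 mm tall, from y = +120 to -360 mm; 150 mm deep.
- drawer_in (a point): Middle of the open drawer's inner floor, 10 mm above the table; axes as bins. Inside: 148 mm in x, 214 mm in y, 46 mm deep.
- spraycan_center (a point): Centre of a loose red spray can, 52 mm diameter, 180 mm tall, standing about 120 mm to one side (y) of the clamp: +y or -y, it varies. Bystander.
- hexset_center (a point): Centre of a loose black folding hex-key set lying flat, 110 x 34 x 25 mm, long side along its x, on the other side of the clamp. Bystander.
- socket_center (a point): Centre of a loose chrome deep socket standing upright, 40 mm diameter, 80 mm tall. Bystander.
- jar_center (a point): Centre of a loose amber jar with an orange cap, 66 mm diameter, 75 mm tall. Bystander.
Things that resemble listed ones, but are neither listed nor needed, are in the scene too. What is shaped like the clamp but purple is not meant.

How it is judged (in metres and radians):
On the way, in this order (a step that is already met when the one before it is completed fails the run):
1. the copper pipe lies in the open drawer, let go (x of pipe_center in the frame of drawer_in between -0.07 and 0.07 m and y of pipe_center in the frame of drawer_in between -0.1 and 0.1 m and z of pipe_center in the frame of drawer_in between 0 and 0.04 m and contact force between the fingers and pipe below 0.1 N), for 0.2 s.
2. the white tube lies centred in the saddle, let go, both handles still open (distance between tube_center and clamp_seat below 0.025 m and angle between the y axis of tube_center and the y axis of clamp, either way round below 0.12 rad and contact force between the fingers and tube below 0.1 N and value of joint each of handle_near, handle_far below 0.05 rad), for 0.2 s.
3. both handles are squeezed between the fingers and have snapped shut on the tube (distance between tube_center and clamp_seat below 0.025 m and angle between the y axis of tube_center and the y axis of clamp, either way round below 0.12 rad and value of joint each of handle_near, handle_far above 0.125 rad and contact force between the fingers and handle_near above 1 N and contact force between the fingers and handle_far above 1 N), for 0.05 s.
At the end, for the whole second after the job is handed in: Pipe at rest in the drawer (centre within the walls, under 40 mm above its floor); tube at rest in the saddle, centre within 25 mm of the seat, axis within 0.12 rad of the clamp's y; both handles past 0.125 rad, each pressing on it with over 2 N; nothing held (all of step 1 and distance between tube_center and clamp_seat below 0.025 m and angle between the y axis of tube_center and the y axis of clamp, either way round below 0.12 rad and value of joint each of handle_near, handle_far above 0.125 rad and contact force between tube and handle_near above 2 N and contact force between tube and handle_far above 2 N and linear speed of each of tube, pipe below 0.02 m/s and contact force between the fingers and handle_near below 0.1 N and contact force between the fingers and handle_far below 0.1 N and contact force between the fingers and tube below 0.1 N); the robot touches nothing.
It fails at once if a bystander (spray can, hex-key set, socket, jar) is pushed more than 30 mm from where it stood (distance of any of spraycan_center, hexset_center, socket_center, jar_center from where it was at the start of the episode above 0.03 m).
It fails at once if a handle is snapped shut while the white tube is not in the saddle (value of joint any of handle_near, handle_far above 0.12 rad and distance between tube_center and clamp_seat above 0.04 m).
It also fails if it takes over 72 s, if anything falls off the work surface, if the arm or the gripper's body presses on something with over 40 N, if the wrist force passes 120 N, or if a joint passes its speed limit or range.

## Robot

A 6-joint arm with a two-finger parallel gripper is mounted at the origin on the work surface. World frame = base frame: x ahead of the robot, y to its left, z up, the work surface at z = 0. Lengths are in mm, angles in rad, forces in N, time in s.
With the tool pointing down it reaches from about 350 to 875 mm from the base axis. Payload 4.2 kg.
Tool frame: the origin (TCP) lies at the very end of the fingers, on their centre line; the grasp point (between the pads) lies 19 mm behind it; z points along the fingers, y is the line along which they close (so a half turn about z gives the same grasp; the last joint's range is limited). The gripper opens to 85 mm and grips with 20 to 120 N. Pads are 22 mm wide; open, the fingers measure 114 mm over their backs; the gripper's body (76 mm by 85 mm) begins 54 mm behind the grasp point. The pads swing forward as they close: fully open they stand 13 mm farther back than shut.
Start: joints at [-0.859, 0.385, 0.008, 0, -1.194, -0.259], TCP at [273.44, -561.987, 231.312] pointing down, gripper open.
Joint ranges: [-3.14, 3.14], [-1.21, 2.06], [-1.07, 1.41], [-3.16, 2.05], [-2.99, -0.16], [-3.1, 3.1]. Speed limits (rad/s): [2.79, 2.79, 3.14, 3.14, 3.14, 3.14].

## Interface

Orientations are given as a unit quaternion [x, y, z, w].
In Python, from bench import arm, optics gives the robot as it stands. The module is installed in compiled form; this text tells all that it offers.
- The arm moves only by the tool step_arm, never from a script. Its argument "motion" is a list of rows, each an object with "dr": the turn, a rotation vector about the tool's x, y, z in units of 8 degrees (1.0 is 8 degrees), a list of three; "slide": the shift along the tool's x, y, z in mm, a list of three; "jaw": the finger opening in mm, from 0 to 85.4. A call has exactly 8 rows; each row is the pose to reach, as a shift and turn from the pose commanded when the call began, along the tool's axes at that moment; what a row does not reach only later rows make up. A row lasts 1/8 s, in which the tool goes at most 62.5 mm and 10.7 degrees, less where a joint would pass 70% of its speed; a pose out of reach is approached as far as the arm can. A call with a gripper value outside its range is refused whole. The fingers move at their own pace and stop on an object; the grip force is fixed at half the most. Time passes only in rows, so rows that repeat a pose let the fingers close, or fill a call up. It gives the time, the measured TCP pose, the force, the opening and the grip force at its end, in the units of the state.
- arm.read_state(): the state, without advancing time (a new reading comes with each control period).
- optics.get_image(name): name is "side" or "top"; returns the picture (420x560x3 uint8, blue, green, red); there is no depth.
- optics.camera_info(name): a dict with "camera_matrix" (3x3 intrinsics, pixels), "view" (4x4, takes a point from world to camera coordinates). Camera axes: x right, y up, looking along -z (the intrinsics and any distortion apply to the point x, -y, -z); pixel columns grow to the right and rows downward; lengths in mm; the calibration is good to about 2 mm. A picture is of the moment at which its call begins. camera_info takes no time and is no camera call.
- arm.job_done(): hands the job in; it is judged then, once.
The state is a dict: "clock": time; "joints": joint angles; "joint_vel": joint speeds; "joint_efforts": joint torques, N m; "position": TCP position; "ee_rot": TCP orientation; "contact_force": force on the tool from outside, world axes, zero at the start; "wrist_torque": the same for the moment, N m; "gripper_width": finger opening in mm; "grasp_force": force on a finger pad.
Only numpy, scipy, OpenCV 4.12 (cv2) and the standard library are available. Lean on these libraries where they do the work, as an engineer would, in place of code of your own. Each camera call takes 0.05 s, during which the arm holds its last target. There are 200 camera calls.

## Working session

There is one attempt and no reset: what is moved stays moved. The work goes in short steps, Python scripts to look and compute and a tool call to move; the robot and the scene stay as the last step left them, time stands still between calls to the robot, and variables do not carry over. Pictures are saved under pics/ and viewed, at most 10 in all, crops included, and the job is handed in when it is done.

Besides the shell and the picture viewer there is one more tool, called after ">>>" as a command line: name --argument value ..., lists and objects as JSON in quotes. step_arm: Moves the arm, as the interface text tells. Its arguments: {"type":"object","properties":{"motion":{"type":"array","items":{"type":"object","properties":{"dr":{"type":"array","items":{"type":"number"}},"slide":{"type":"array","items":{"type":"number"}},"jaw":{"type":"number"}}}}},"required":["motion"]}

```bash
mkdir -p pics; python3 - <<'E'
from bench import arm, optics
import cv2,numpy as np
for n in("side","top"):
    cv2.imwrite(f"pics/{n}0.png",optics.get_image(n)); c=optics.camera_info(n); print(n,c)
print(arm.read_state())
E
```

```text
side {'camera_matrix': array([[414.48153579,   0.        , 281.59036951],
       [  0.        , 414.48153579, 205.62694596],
       [  0.        ,   0.        ,   1.        ]]), 'view': array([[-9.14345157e-01, -4.04935711e-01, -6.48201985e-05,
         4.52327228e+02],
       [ 2.90437025e-01, -6.55918561e-01,  6.96718864e-01,
        -1.92003053e+02],
       [-2.82168866e-01,  6.37022693e-01,  7.17344283e-01,
        -1.12151443e+03],
       [ 0.00000000e+00,  0.00000000e+00,  0.00000000e+00,
         1.00000000e+00]])}
top {'camera_matrix': array([[427.57948804,   0.        , 284.95982269],
       [  0.        , 427.57948804, 210.94915207],
       [  0.        ,   0.        ,   1.        ]]), 'view': array([[ 9.83810870e-03, -9.99938883e-01,  5.04396664e-03,
         3.54156090e+01],
       [ 9.92994410e-01,  1.03635254e-02,  1.17705982e-01,
        -4.53402632e+02],
       [-1.17751062e-01,  3.85062643e-03,  9.93035679e-01,
        -1.03354419e+03],
       [ 0.00000000e+00,  0.00000000e+00,  0.00000000e+00,
         1.00000000e+00]])}
{'clock': 0.1, 'joints': array([-8.59406070e-01,  3.85476722e-01,  6.74477211e-03, -3.96281259e-04,
       -1.19396850e+00, -2.58596179e-01]), 'joint_vel': array([-0.00060465, -0.00159642,  0.00392303,  0.00055914,  0.00031528,
       -0.00111838]), 'joint_efforts': array([-2.03268792e-03, -3.93318164e+01,  1.88927293e+01,  4.19802323e+00,
       -2.60457578e-03,  2.21291785e-06]), 'position': array([ 273.2039822 , -561.55159557,  230.33153942]), 'ee_rot': array([-2.24396643e-01,  9.74497412e-01,  9.28127306e-04, -2.80922779e-04]), 'contact_force': array([-0.3598605 , -0.11323227,  0.1376682 ]), 'wrist_torque': array([ 0.07602988,  0.04151886, -0.01953126]), 'grasp_force': 0.0, 'gripper_width': 85.19831043778724}
```

View pics/side0.png

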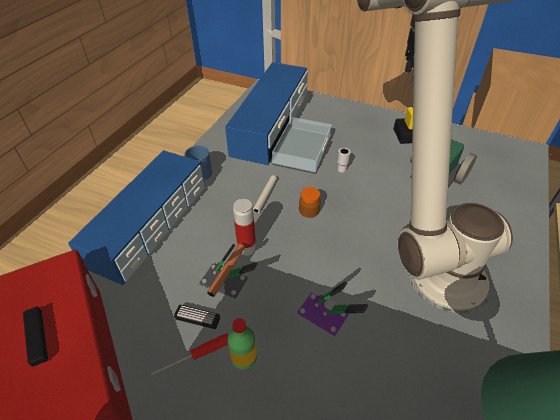

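View pics/top0.png

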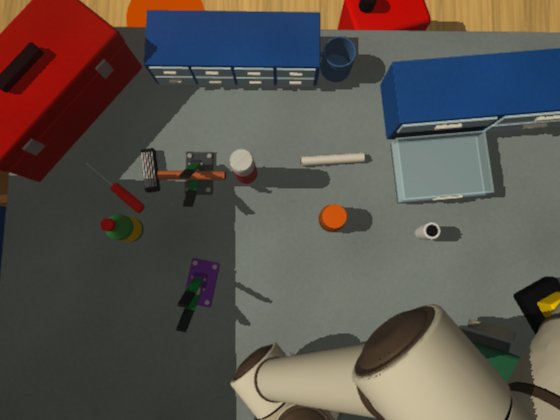

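Candidates: for the clamp, the green-handled one with a grey foot at top (200,172) / side (223,278) versus the purple look-alike at top (200,285). For the pipe, copper at top (192,175) versus the red screwdriver at (125,195). For the tube, white at top (333,159) versus the chrome socket at (430,231). I choose the grey-foot clamp. The spray can at top (242,165) is on its -y side, and the hex set at (150,170) is on its +y side.

```bash
cat > h.py <<'E'
from bench import arm, optics
import cv2,numpy as np
def ray(n,p):
    c=optics.camera_info(n);V=c['view'];K=c['camera_matrix']
    d=np.linalg.inv(K)@[p[0],p[1],1.]; d=V[:3,:3].T@(d*[1,-1,-1]); return -V[:3,:3].T@V[:3,3],d
def onz(n,p,z):
    o,d=ray(n,p); return o+d*(z-o[2])/d[2]
def px(n,P):
    c=optics.camera_info(n);V=c['view'];q=V[:3,:3]@P+V[:3,3];q=c['camera_matrix']@(q*[1,-1,-1]);return q[:2]/q[2]
def two(pt,ps):
    o1,a=ray('top',pt);o2,b=ray('side',ps);A=np.array([a,-b]).T
    s=np.linalg.lstsq(A,o2-o1,rcond=None)[0];P,Q=o1+s[0]*a,o2+s[1]*b;return (P+Q)/2,np.linalg.norm(P-Q)
def blob(img,lo,hi,box):
    m=cv2.inRange(cv2.cvtColor(img,cv2.COLOR_BGR2HSV),np.array(lo),np.array(hi));k=np.zeros_like(m);x0,y0,x1,y1=box
    k[y0:y1,x0:x1]=m[y0:y1,x0:x1]
    r=cv2.minAreaRect(np.argwhere(k)[:,::-1].astype(np.float32));b=cv2.boxPoints(r)
    i=np.argsort([np.linalg.norm(b[0]-b[j]) for j in(1,3)])[0]
    e=((b[0]+b[1])/2,(b[2]+b[3])/2) if i==0 else ((b[0]+b[3])/2,(b[1]+b[2])/2)
    return e,int((k>0).sum())
E
python3 - <<'E'
from h import *
t=cv2.imread('pics/top0.png');s=cv2.imread('pics/side0.png')
def rep(name,e,n,z):
    P=[onz(n[0],p,z) for p in e[0]];d=P[0]-P[1]
    print(name,n,e[1],np.round(e[0],1).tolist(),np.round(P,0).tolist(),'c',np.round((P[0]+P[1])/2,1),'L',round(np.linalg.norm(d)),'yaw',round(np.degrees(np.arctan2(-d[0],d[1])),1))
rep('pipe',blob(t,(4,110,90),(18,255,255),(150,160,232,190)),('top',),73)
rep('pipe',blob(s,(4,110,90),(18,255,255),(200,240,246,300)),('side',),73)
rep('tube',blob(t,(0,0,150),(179,70,255),(290,145,375,175)),('top',),12)
rep('tube',blob(s,(0,0,150),(179,70,255),(252,170,282,218)),('side',),12)
a=cv2.resize(t[130:230,130:260],None,fx=4,fy=4,interpolation=2);b=cv2.resize(s[230:320,170:270],None,fx=4,fy=4,interpolation=2)
im=np.zeros((400,800,3),np.uint8);im[:400,:400]=a[:400,100:500];im[:360,400:]=b
cv2.imwrite('pics/crop1.png',im)
cv2.imwrite('pics/crop2.png',cv2.resize(t[110:215,370:530],None,fx=5,fy=5,interpolation=2))
E
```

```text
pipe ('top',) 251 [[157.0, 174.5], [224.0, 174.5]] [[532.0, 347.0, 73.0], [534.0, 187.0, 73.0]] c [533. 267.  73.] L 160 yaw 0.6
pipe ('side',) 422 [[210.8000030517578, 292.79998779296875], [241.89999389648438, 243.89999389648438]] [[531.0, 341.0, 73.0], [533.0, 177.0, 73.0]] c [531.7 258.7  73. ] L 164 yaw 0.6
tube ('top',) 420 [[301.0, 160.10000610351562], [363.1000061035156, 156.1999969482422]] [[586.0, 0.0, 12.0], [598.0, -158.0, 12.0]] c [591.8 -79.1  12. ] L 159 yaw 4.3
tube ('side',) 215 [[255.39999389648438, 210.6999969482422], [273.20001220703125, 175.10000610351562]] [[582.0, 2.0, 12.0], [601.0, -170.0, 12.0]] c [591.5 -84.2  12. ] L 173 yaw 6.2
```

View pics/crop1.png

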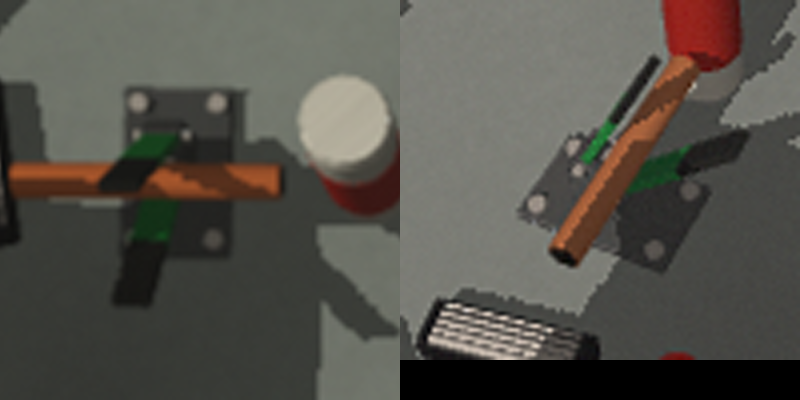

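View pics/crop2.png

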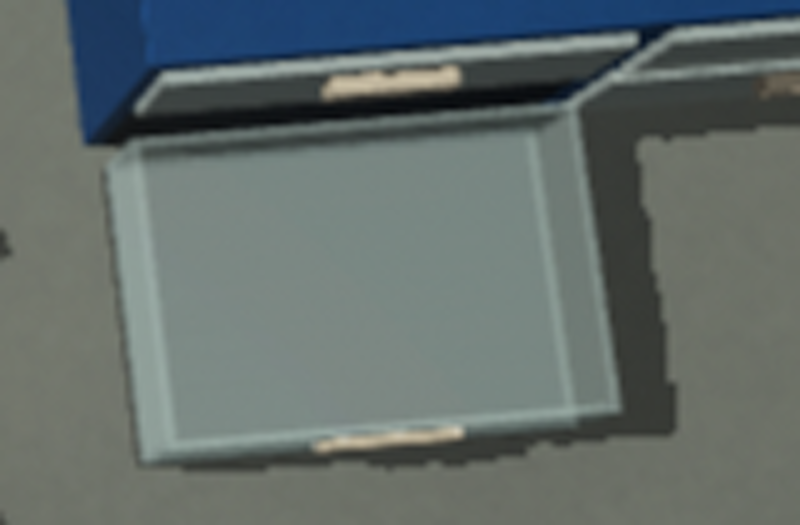

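The crop confirms the choice: grey foot with corners at about (186,152)–(213,194) in the full top image, green jaws, and the copper pipe from (157,174) to (224,174). The second crop shows the open drawer's rim corners at (392,143), (485,131), (494,192) and (399,203), and the drawer is empty.

```bash
python3 - <<'E'
from h import *
f=[onz('top',p,8) for p in[(186,152),(213,152),(213.2,194.2),(185.6,194.2)]];print(np.round(f,0).tolist(),np.mean(f,0))
d=np.array([onz('top',p,56) for p in[(391.6,143),(485,131),(494,192.4),(398.6,202.6)]]);print(np.round(d,0).tolist(),d.mean(0))
e=(d[0]+d[3]-d[1]-d[2]);print('drawer yaw',np.degrees(np.arctan2(-e[0],e[1])),np.linalg.norm(e)/2,np.linalg.norm(d[0]+d[1]-d[2]-d[3])/2)
# side foot corners, crop (400 offset,/4 + (170,230))
g=[onz('side',(170+(x-400)/4,230+y/4),8) for x,y in[(572,132),(712,188),(662,272),(518,213)]];print(np.round(g,0).tolist(),np.mean(g,0))
t=onz('top',(155+345/4,130+118/4),180);print('can',t)
from scipy.spatial.transform import Rotation as R
print(R.from_quat(arm.read_state()['ee_rot']).as_matrix().round(3))
E
```

```text
[[605.0, 295.0, 8.0], [605.0, 226.0, 8.0], [496.0, 222.0, 8.0], [495.0, 292.0, 8.0]] [550.38703335 258.74706331   8.        ]
[[621.0, -221.0, 56.0], [654.0, -452.0, 56.0], [500.0, -467.0, 56.0], [473.0, -235.0, 56.0]] [ 561.80510772 -343.64780843   56.        ]
drawer yaw 7.42539907440267 234.09909921154423 151.3372957511094
[[602.0, 224.0, 8.0], [493.0, 226.0, 8.0], [493.0, 296.0, 8.0], [602.0, 295.0, 8.0]] [547.57722601 260.36066734   8.        ]
can [545.1454207  135.58640602 180.        ]
[[-0.899 -0.437 -0.001]
 [-0.437  0.899  0.002]
 [ 0.     0.002 -1.   ]]
```

>>> step_arm --motion '[{"dr": [0, 0, -1.2], "slide": [-40, 44, 0], "jaw": 60}, {"dr": [0, 0, -2.4], "slide": [-80, 88, 0], "jaw": 60}, {"dr": [0, 0, -3.6], "slide": [-120, 132, 0], "jaw": 60}, {"dr": [0, 0, -4.8], "slide": [-160, 176, 0], "jaw": 60}, {"dr": [0, 0, -6], "slide": [-200, 220, 0], "jaw": 60}, {"dr": [0, 0, -7.2], "slide": [-240, 265, 0], "jaw": 60}, {"dr": [0, 0, -8.05], "slide": [-280, 309, 0], "jaw": 60}, {"dr": [0, 0, -8.05], "slide": [-310, 342, 0], "jaw": 60}]'

```text
clock: 1.1
position: [402.6, -116.7, 231.3]
ee_rot: [0.71, -0.704, -0.0, -0.0]
contact_force: [-0.0, -0.3, 0.0]
gripper_width: 59.9
grasp_force: 0.0
```

```bash
cat >> h.py <<'E'
from scipy.spatial.transform import Rotation as R
def go(p,yaw=0,tilt=0,s=None):
    """slide, dr to TCP p (world), tool y = -x rotated by yaw (deg); tilt deg leans tool z to +x"""
    s=s or arm.read_state();C=R.from_quat(s['ee_rot'])
    T=R.from_matrix(np.array([[0,-1,0],[-1,0,0],[0,0,-1.]]).T.T)
    T=R.from_euler('z',yaw,degrees=True)*R.from_euler('y',-tilt,degrees=True)*T
    print('at',np.round(s['position'],1),'slide',np.round(C.inv().apply(np.array(p)-s['position']),1),'dr',np.round(np.degrees((C.inv()*T).as_rotvec())/8,2),'F',np.round(s['contact_force'],1),'w',round(s['gripper_width'],1),'t',s['clock'])
E
python3 -c "
from h import *
go((530,321,230),0.6)"
```

```text
at [ 402.6 -116.7  231.3] slide [-436.7 -130.9    1.4] dr [-0.    0.   -0.02] F [-0.  -0.3  0. ] w 59.9 t 1.1
```

>>> step_arm --motion '[{"dr": [0, 0, 0], "slide": [-55, -16, 0], "jaw": 60}, {"dr": [0, 0, 0], "slide": [-115, -34, 0], "jaw": 60}, {"dr": [0, 0, 0], "slide": [-175, -52, 0], "jaw": 60}, {"dr": [0, 0, 0], "slide": [-235, -70, 0], "jaw": 60}, {"dr": [0, 0, 0], "slide": [-295, -88, 0], "jaw": 60}, {"dr": [0, 0, 0], "slide": [-355, -106, 0], "jaw": 60}, {"dr": [0, 0, 0], "slide": [-410, -123, 0], "jaw": 60}, {"dr": [0, 0, 0], "slide": [-437, -131, 0], "jaw": 60}]'

```text
clock: 2.1
position: [531.0, 321.6, 229.9]
ee_rot: [0.71, -0.704, -0.0, 0.001]
contact_force: [-0.2, -0.2, 0.1]
gripper_width: 59.8
grasp_force: 0.0
```

```bash
python3 -c "
from h import *
go((530,321,56),0.6)"
```

```text
at [531.  321.6 229.9] slide [  0.5   0.8 173.9] dr [ 0.01 -0.01 -0.02] F [-0.2 -0.2  0.1] w 59.8 t 2.1
```

>>> step_arm --motion '[{"dr": [0, 0, 0], "slide": [0, 0, 40], "jaw": 60}, {"dr": [0, 0, 0], "slide": [0, 0, 90], "jaw": 60}, {"dr": [0, 0, 0], "slide": [0, 0, 140], "jaw": 60}, {"dr": [0, 0, 0], "slide": [0, 0, 165], "jaw": 60}, {"dr": [0, 0, 0], "slide": [0, 0, 175], "jaw": 60}, {"dr": [0, 0, 0], "slide": [0, 0, 175], "jaw": 45}, {"dr": [0, 0, 0], "slide": [0, 0, 175], "jaw": 35}, {"dr": [0, 0, 0], "slide": [0, 0, 175], "jaw": 28}]'

```text
clock: 3.1
position: [531.5, 319.5, 57.7]
ee_rot: [0.709, -0.705, 0.0, -0.001]
contact_force: [0.7, 1.2, 0.4]
gripper_width: 28.1
grasp_force: 0.0
```

```bash
python3 - <<'E'
from h import *
go((530,321,54),0.6)
t=optics.get_image('top')[110:230,110:270];s=optics.get_image('side')[200:320,160:320]
cv2.imwrite('pics/g1.png',np.hstack([cv2.resize(t,None,fx=2.5,fy=2.5),cv2.resize(s,None,fx=2.5,fy=2.5)]))
E
```

```text
at [531.5 319.5  57.7] slide [-1.5  1.5  3.7] dr [-0.01  0.01 -0.03] F [0.7 1.2 0.4] w 28.1 t 3.1
```

View pics/g1.png

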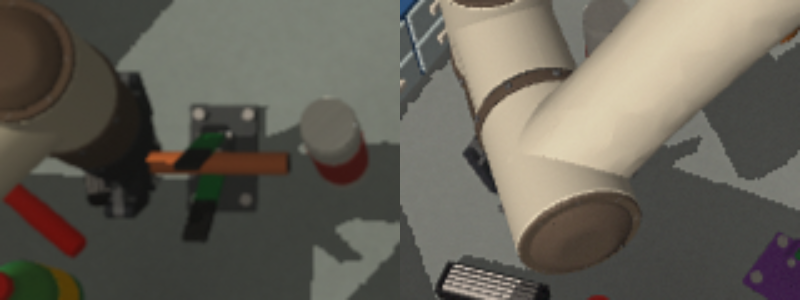

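The view shows the fingers around the pipe's +y end, with the clamp and can untouched (can at about (335,130) in the left crop). I'll close the fingers and lift along H.

>>> step_arm --motion '[{"dr": [0, 0, 0], "slide": [0, 0, 1], "jaw": 10}, {"dr": [0, 0, 0], "slide": [0, 0, 1], "jaw": 10}, {"dr": [0, 0, 0], "slide": [0, 0, 1], "jaw": 10}, {"dr": [0, 0, 0], "slide": [0, 6, -8], "jaw": 10}, {"dr": [0, 0, 0], "slide": [0, 15, -22], "jaw": 10}, {"dr": [0, 0, 0], "slide": [0, 29, -41], "jaw": 10}, {"dr": [0, 0, 0], "slide": [0, 46, -66], "jaw": 10}, {"dr": [0, 0, 0], "slide": [0, 66, -95], "jaw": 10}]'

```text
clock: 4.2
position: [463.5, 318.0, 152.1]
ee_rot: [0.709, -0.705, -0.0, 0.001]
contact_force: [0.5, -0.4, -0.0]
gripper_width: 20.4
grasp_force: 58.6
```

>>> step_arm --motion '[{"dr": [0, 0, 0], "slide": [0, 10, -40], "jaw": 10}, {"dr": [0, 0, 0], "slide": [0, 10, -85], "jaw": 10}, {"dr": [0, 0, 0], "slide": [25, 5, -110], "jaw": 10}, {"dr": [0, 0, 0], "slide": [70, 0, -110], "jaw": 10}, {"dr": [0, 0, 0], "slide": [125, 0, -110], "jaw": 10}, {"dr": [0, 0, 0], "slide": [185, -5, -110], "jaw": 10}, {"dr": [0, 0, 0], "slide": [245, -10, -110], "jaw": 10}, {"dr": [0, 0, 0], "slide": [305, -20, -110], "jaw": 10}]'

```text
clock: 5.2
position: [485.5, 12.0, 262.0]
ee_rot: [0.71, -0.705, -0.0, -0.0]
contact_force: [0.7, 0.6, -1.3]
gripper_width: 20.1
grasp_force: 58.8
```

```bash
python3 -c "
from h import *
go((555,-287,255),7.2)"
```

```text
at [485.5  12.  262. ] slide [299.5 -67.4   6.9] dr [-0.    0.   -0.85] F [ 0.7  0.6 -1.3] w 20.1 t 5.2
```

>>> step_arm --motion '[{"dr": [0, 0, -0.2], "slide": [55, -12, 0], "jaw": 10}, {"dr": [0, 0, -0.4], "slide": [110, -25, 0], "jaw": 10}, {"dr": [0, 0, -0.6], "slide": [165, -37, 0], "jaw": 10}, {"dr": [0, 0, -0.85], "slide": [220, -50, 0], "jaw": 10}, {"dr": [0, 0, -0.85], "slide": [265, -60, 0], "jaw": 10}, {"dr": [0, 0, -0.85], "slide": [295, -67, 30], "jaw": 10}, {"dr": [0, 0, -0.85], "slide": [300, -67, 80], "jaw": 10}, {"dr": [0, 0, -0.85], "slide": [300, -67, 130], "jaw": 10}]'

```text
clock: 6.2
position: [554.7, -286.1, 130.4]
ee_rot: [0.749, -0.662, -0.0, -0.0]
contact_force: [0.3, 0.8, -1.1]
gripper_width: 20.3
grasp_force: 58.8
```

```bash
python3 - <<'E'
from h import *
go((555,-287,18),7.2)
t=optics.get_image('top')[90:230,350:550];s=optics.get_image('side')[80:220,220:420]
cv2.imwrite('pics/g2.png',np.hstack([cv2.resize(t,None,fx=2,fy=2),cv2.resize(s,None,fx=2,fy=2)]))
E
```

```text
at [ 554.7 -286.1  130.4] slide [ 9.000e-01 -1.000e-01  1.124e+02] dr [-0.    0.   -0.02] F [ 0.3  0.8 -1.1] w 20.3 t 6.2
```

View pics/g2.png

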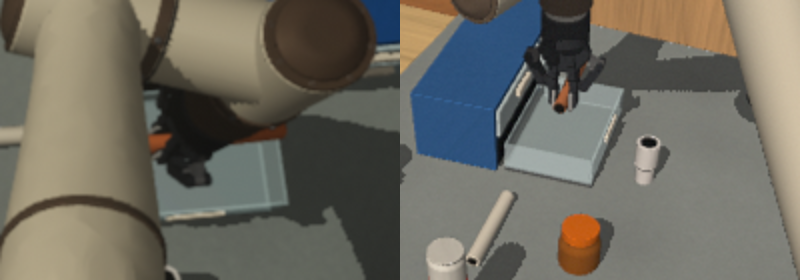

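The pipe is level over the drawer, with its right end at about (285,128) in the crop. I'll lower it and release.

>>> step_arm --motion '[{"dr": [0, 0, 0], "slide": [0, 0, 40], "jaw": 10}, {"dr": [0, 0, 0], "slide": [0, 0, 75], "jaw": 10}, {"dr": [0, 0, 0], "slide": [0, 0, 100], "jaw": 10}, {"dr": [0, 0, 0], "slide": [0, 0, 117], "jaw": 10}, {"dr": [0, 0, 0], "slide": [0, 0, 117], "jaw": 10}, {"dr": [0, 0, 0], "slide": [0, 0, 117], "jaw": 45}, {"dr": [0, 0, 0], "slide": [0, 0, 117], "jaw": 45}, {"dr": [0, 0, 0], "slide": [0, 0, 112], "jaw": 45}]'

```text
clock: 7.3
position: [555.8, -286.0, 20.1]
ee_rot: [0.75, -0.662, 0.0, -0.0]
contact_force: [-1.2, 0.1, 0.5]
gripper_width: 45.1
grasp_force: 0.0
```

```bash
python3 -c "
from h import *
# tube: c (591.5,-81), yaw 5; grip 57 toward +y end
a=np.radians(5);go((591.5-57*np.sin(a),-81+57*np.cos(a),200),5)"
```

```text
at [ 555.8 -286.    20.1] slide [-255.9  -63.2 -180. ] dr [-0.   -0.    0.27] F [-1.2  0.1  0.5] w 45.1 t 7.3
```

>>> step_arm --motion '[{"dr": [0, 0, 0], "slide": [0, 0, -35], "jaw": 45}, {"dr": [0, 0, 0], "slide": [0, 0, -85], "jaw": 45}, {"dr": [0, 0, 0.27], "slide": [-25, -7, -120], "jaw": 50}, {"dr": [0, 0, 0.27], "slide": [-80, -20, -130], "jaw": 60}, {"dr": [0, 0, 0.27], "slide": [-135, -33, -130], "jaw": 60}, {"dr": [0, 0, 0.27], "slide": [-190, -47, -130], "jaw": 60}, {"dr": [0, 0, 0.27], "slide": [-235, -58, -130], "jaw": 60}, {"dr": [0, 0, 0.27], "slide": [-256, -63, -130], "jaw": 60}]'

```text
clock: 8.3
position: [586.6, -21.9, 150.2]
ee_rot: [0.738, -0.675, 0.0, -0.001]
contact_force: [0.1, 1.0, 0.0]
gripper_width: 60.0
grasp_force: 0.0
```

```bash
python3 - <<'E'
from h import *
a=np.radians(4.8);go((591.5-57*np.sin(a),-81+57*np.cos(a),4),4.8)
t=optics.get_image('top');s=optics.get_image('side')
e=blob(t,(4,110,60),(18,255,255),(385,125,500,210));P=[onz('top',p,22) for p in e[0]];print('pipe',np.round(P),e[1])
cv2.imwrite('pics/g3.png',np.hstack([cv2.resize(t[110:250,300:500],None,fx=2,fy=2),cv2.resize(s[110:250,200:400],None,fx=2,fy=2)]))
E
```

```text
at [586.6 -21.9 150.2] slide [  2.4   0.3 146.2] dr [-0.01  0.    0.04] F [0.1 1.  0. ] w 60.0 t 8.3
pipe [[ 554. -264.   22.]
 [ 575. -422.   22.]] 453
```

View pics/g3.png

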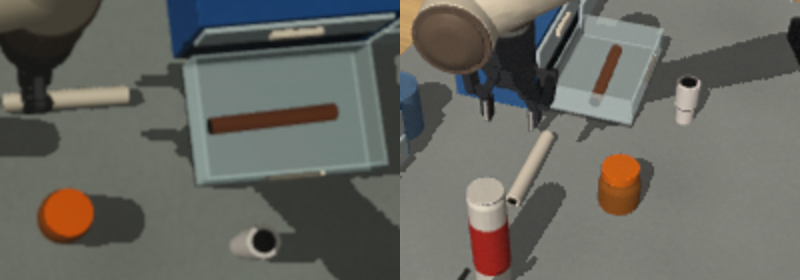

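The pipe lies in the drawer, centred near (275,118) in the crop, world (565,-343). The gripper is above the tube's +y end, so I'll descend and grip.

>>> step_arm --motion '[{"dr": [0, 0, 0], "slide": [1, 0, 45], "jaw": 60}, {"dr": [0, 0, 0], "slide": [2, 0, 90], "jaw": 60}, {"dr": [0, 0, 0], "slide": [2, 0, 125], "jaw": 60}, {"dr": [0, 0, 0], "slide": [2, 0, 141], "jaw": 60}, {"dr": [0, 0, 0], "slide": [2, 0, 145], "jaw": 60}, {"dr": [0, 0, 0], "slide": [2, 0, 145], "jaw": 40}, {"dr": [0, 0, 0], "slide": [2, 0, 145], "jaw": 10}, {"dr": [0, 0, 0], "slide": [2, 0, 145], "jaw": 10}]'

```text
clock: 9.4
position: [587.5, -25.9, 6.0]
ee_rot: [0.737, -0.676, 0.001, -0.001]
contact_force: [-0.4, 0.5, 5.2]
gripper_width: 21.7
grasp_force: 58.9
```

>>> step_arm --motion '[{"dr": [0, 0, 0], "slide": [0, 0, 0], "jaw": 10}, {"dr": [0, 0, 0], "slide": [0, 0, 0], "jaw": 10}, {"dr": [0, 0, 0], "slide": [0, 0, -15], "jaw": 10}, {"dr": [0, 0, 0], "slide": [0, 0, -50], "jaw": 10}, {"dr": [0, 0, 0], "slide": [0, 0, -100], "jaw": 10}, {"dr": [0, 0, 0], "slide": [0, 0, -150], "jaw": 10}, {"dr": [0, 0, 0], "slide": [0, 0, -200], "jaw": 10}, {"dr": [0, 0, 0], "slide": [0, 0, -240], "jaw": 10}]'

```text
clock: 10.4
position: [586.3, -26.0, 247.6]
ee_rot: [0.737, -0.676, 0.001, -0.001]
contact_force: [1.1, -0.1, -1.9]
gripper_width: 21.7
grasp_force: 58.8
```

```bash
python3 - <<'E'
from h import *
go((472,318,248),0.6)
t=optics.get_image('top');s=optics.get_image('side')
cv2.imwrite('pics/g4.png',np.hstack([cv2.resize(t[80:220,250:450],None,fx=2,fy=2),cv2.resize(s[50:190,180:380],None,fx=2,fy=2)]))
E
```

```text
at [586.3 -26.  247.6] slide [-352.6   84.    -0.4] dr [-0.02  0.    0.55] F [ 1.1 -0.1 -1.9] w 21.7 t 10.4
```

View pics/g4.png

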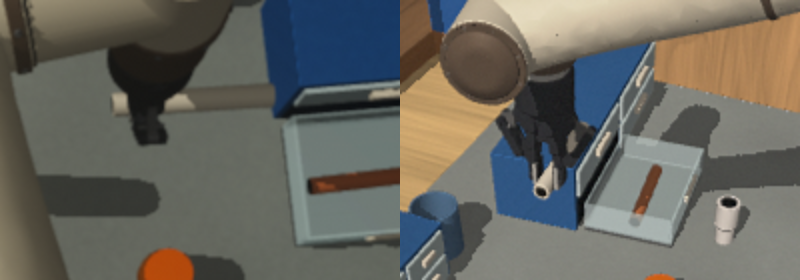

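The tube is held level in the gripper, with its +y end at crop (112,103). I'll move to above the clamp.

>>> step_arm --motion '[{"dr": [0, 0, 0.1], "slide": [-35, 8, -5], "jaw": 10}, {"dr": [0, 0, 0.2], "slide": [-90, 22, -5], "jaw": 10}, {"dr": [0, 0, 0.3], "slide": [-145, 36, -5], "jaw": 10}, {"dr": [0, 0, 0.4], "slide": [-200, 50, -5], "jaw": 10}, {"dr": [0, 0, 0.5], "slide": [-255, 62, -5], "jaw": 10}, {"dr": [0, 0, 0.55], "slide": [-305, 75, -5], "jaw": 10}, {"dr": [0, 0, 0.55], "slide": [-340, 84, -5], "jaw": 10}, {"dr": [0, 0, 0.55], "slide": [-352, 88, -5], "jaw": 10}]'

```text
clock: 11.5
position: [466.9, 318.4, 248.8]
ee_rot: [0.712, -0.703, -0.0, 0.001]
contact_force: [-0.2, 0.1, 0.2]
gripper_width: 21.6
grasp_force: 58.8
```

```bash
python3 - <<'E'
from h import *
print('tube +y end then',onz('top',(306,131.5),254))
go((467,317,158),0.6)
t=optics.get_image('top');s=optics.get_image('side')
cv2.imwrite('pics/g5.png',np.hstack([cv2.resize(t[100:240,100:300],None,fx=2,fy=2),cv2.resize(s[140:310,150:350],None,fx=2,fy=2)[:280]]))
E
```

```text
tube +y end then [585.59018347   0.6183997  254.        ]
at [466.9 318.4 248.8] slide [ 1.4 -0.1 90.8] dr [ 0.01 -0.    0.02] F [-0.2  0.1  0.2] w 21.6 t 11.5
```

View pics/g5.png

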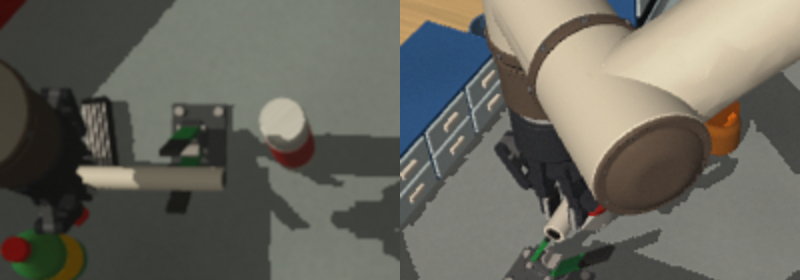

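>>> step_arm --motion '[{"dr": [0, 0, 0], "slide": [-1, 0, 40], "jaw": 10}, {"dr": [0, 0, 0], "slide": [-2, 0, 80], "jaw": 10}, {"dr": [0, 0, 0], "slide": [-2, 0, 91], "jaw": 10}, {"dr": [0, 0, 0], "slide": [-2, -10, 105], "jaw": 10}, {"dr": [0, 0, 0], "slide": [-2, -24, 125], "jaw": 10}, {"dr": [0, 0, 0], "slide": [-2, -38, 145], "jaw": 10}, {"dr": [0, 0, 0], "slide": [-2, -50, 162], "jaw": 10}, {"dr": [0, 0, 0], "slide": [-2, -55, 169], "jaw": 10}]'

```text
clock: 12.6
position: [524.2, 319.2, 79.5]
ee_rot: [0.71, -0.704, 0.0, 0.0]
contact_force: [-0.2, -0.0, -1.0]
gripper_width: 21.3
grasp_force: 58.8
```

```bash
python3 - <<'E'
from h import *
go((530,320,68),0.6)
t=optics.get_image('top');s=optics.get_image('side')
cv2.imwrite('pics/g6.png',np.hstack([cv2.resize(t[120:220,150:250],None,fx=4,fy=4,interpolation=2),cv2.resize(s[220:320,180:280],None,fx=4,fy=4,interpolation=2)]))
E
```

```text
at [524.2 319.2  79.5] slide [-0.7 -5.9 11.5] dr [ 0.   -0.   -0.01] F [-0.2 -0.  -1. ] w 21.3 t 12.6
```

View pics/g6.png

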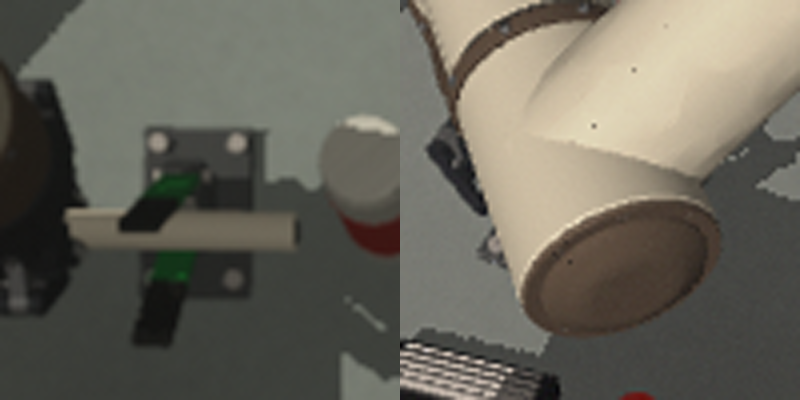

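The tube sits between the open handles, its -y end at crop (297,230), with no contact force. I'll move the last 13 mm along H and release.

>>> step_arm --motion '[{"dr": [0, 0, 0], "slide": [0, -2, 4], "jaw": 10}, {"dr": [0, 0, 0], "slide": [0, -4, 8], "jaw": 10}, {"dr": [0, 0, 0], "slide": [0, -5.5, 10.5], "jaw": 10}, {"dr": [0, 0, 0], "slide": [0, -5.5, 10.5], "jaw": 10}, {"dr": [0, 0, 0], "slide": [0, -5.5, 10.5], "jaw": 10}, {"dr": [0, 0, 0], "slide": [0, -5.5, 10.5], "jaw": 10}, {"dr": [0, 0, 0], "slide": [0, -5.5, 10.5], "jaw": 10}, {"dr": [0, 0, 0], "slide": [0, -5.5, 10.5], "jaw": 10}]'

```text
clock: 13.7
position: [528.7, 319.6, 69.9]
ee_rot: [0.711, -0.704, -0.0, -0.0]
contact_force: [1.1, 0.7, 0.1]
gripper_width: 21.9
grasp_force: 58.8
```

>>> step_arm --motion '[{"dr": [0, 0, 0], "slide": [0, -1, 1.5], "jaw": 10}, {"dr": [0, 0, 0], "slide": [0, -1, 1.5], "jaw": 10}, {"dr": [0, 0, 0], "slide": [0, -1, 1.5], "jaw": 24}, {"dr": [0, 0, 0], "slide": [0, -1, 1.5], "jaw": 27}, {"dr": [0, 0, 0], "slide": [0, -1, 1.5], "jaw": 30}, {"dr": [0, 0, 0], "slide": [0, -1, 1.5], "jaw": 45}, {"dr": [0, 0, 0], "slide": [0, -1, 1.5], "jaw": 60}, {"dr": [0, 0, 0], "slide": [0, -1, 1.5], "jaw": 60}]'

```text
clock: 14.7
position: [529.7, 319.6, 68.3]
ee_rot: [0.711, -0.703, 0.0, -0.0]
contact_force: [-0.7, -0.3, 0.4]
gripper_width: 60.1
grasp_force: 0.0
```

>>> step_arm --motion '[{"dr": [0, 0, 0], "slide": [0, 0, -15], "jaw": 60}, {"dr": [0, 0, 0], "slide": [0, 0, -45], "jaw": 60}, {"dr": [0, 0, 0], "slide": [0, 0, -90], "jaw": 60}, {"dr": [0, 0, 0], "slide": [0, 10, -140], "jaw": 70}, {"dr": [0, 0, 0], "slide": [0, 40, -180], "jaw": 85}, {"dr": [0, 0, 0], "slide": [0, 80, -200], "jaw": 85}, {"dr": [0, 0, 0], "slide": [0, 120, -200], "jaw": 85}, {"dr": [0, 0, 0], "slide": [0, 140, -200], "jaw": 85}]'

```text
clock: 15.7
position: [388.3, 318.0, 270.0]
ee_rot: [0.711, -0.703, -0.0, -0.001]
contact_force: [0.1, 0.4, -0.7]
gripper_width: 85.3
grasp_force: 0.0
```

```bash
python3 - <<'E'
from h import *
t=optics.get_image('top');s=optics.get_image('side')
for n,im,b in(('top',t,(140,160,232,195)),('side',s,(195,235,250,305))):
    e=blob(im,(5,15,95),(30,90,255),b);print(n,e[1],np.round(e[0],1).tolist(),[np.round(onz(n,p,74)).tolist() for p in e[0]])
go((400,259.5,250),0,35)
cv2.imwrite('pics/g7.png',np.hstack([cv2.resize(t[120:220,150:250],None,fx=4,fy=4,interpolation=2),cv2.resize(s[220:320,180:280],None,fx=4,fy=4,interpolation=2)]))
E
```

```text
top 682 [[141.0, 169.5], [231.0, 169.5]] [[544.0, 385.0, 74.0], [546.0, 170.0, 74.0]]
side 814 [[222.0, 235.0], [222.0, 304.0]] [[596.0, 172.0, 74.0], [490.0, 357.0, 74.0]]
at [388.5 318.1 269.5] slide [ 58.7 -10.8  19.4] dr [4.37 0.04 0.08] F [-0.5  0.5  0.3] w 85.5 t 15.8
```

View pics/g7.png

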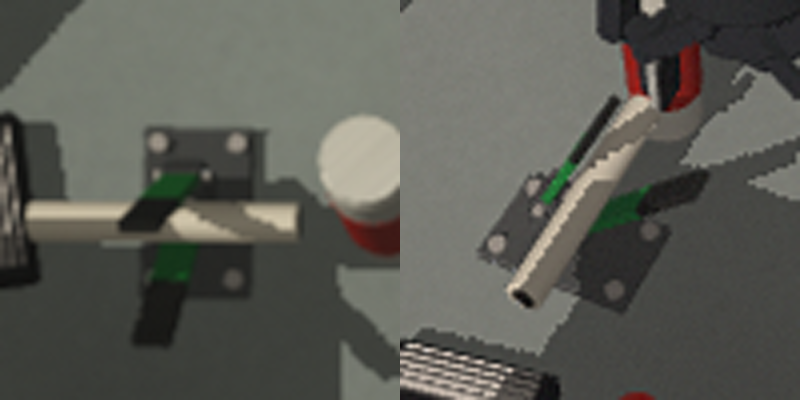

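Ends of the tube are at top crop (25,222) and (297,222), so it rests in the saddle about 8 mm from centred. Handle tips in the crop: near (152,346) top and (703,184) side, far (139,229) top and (615,98) side.

```bash
python3 - <<'E'
from h import *
for n,a,b in(('near',(152,346),(703,184)),('far',(139,229),(615,98))):
    print(n,two((150+a[0]/4,120+a[1]/4),(180+(b[0]-400)/4,220+b[1]/4)))
H=np.array([-.574,0,.819]);O=np.array([.819,0,.574]);h=np.array([549,259.5,45])
for s in(-1,1):
    P=h+125*H+s*36*O;print(P,px('top',P),px('side',P))
P=h+76*H;print('sq',P,'pre',h+160*H);go(h+160*H,0,35)
E
```

```text
near (array([448.67257237, 258.47040962, 124.18716651]), np.float64(1.2163720240759193))
far (array([505.21114131, 256.20213215, 175.21342222]), np.float64(1.6698076131826245))
[447.766 259.5   126.711] [187.35065456 207.01380727] [255.60339426 265.76599457]
[506.734 259.5   168.039] [184.11838997 177.56420119] [232.42167982 247.11689482]
sq [505.376 259.5   107.244] pre [457.16 259.5  176.04]
at [388.5 318.1 269.5] slide [ 59.5 -67.9  93.4] dr [4.37 0.04 0.08] F [-0.5  0.5  0.3] w 85.5 t 15.8
```

>>> step_arm --motion '[{"dr": [1, 0, 0], "slide": [15, -5, 10], "jaw": 85.4}, {"dr": [2, 0, 0], "slide": [30, -15, 20], "jaw": 85.4}, {"dr": [3, 0, 0], "slide": [45, -25, 35], "jaw": 85.4}, {"dr": [4, 0, 0], "slide": [60, -38, 50], "jaw": 85.4}, {"dr": [4.37, 0.04, 0.08], "slide": [60.5, -50, 67], "jaw": 85.4}, {"dr": [4.37, 0.04, 0.08], "slide": [60.5, -62, 85], "jaw": 85.4}, {"dr": [4.37, 0.04, 0.08], "slide": [60.5, -62, 85], "jaw": 85.4}, {"dr": [4.37, 0.04, 0.08], "slide": [60.5, -62, 85], "jaw": 85.4}]'

```text
clock: 16.8
position: [453.4, 257.2, 182.4]
ee_rot: [-0.674, 0.676, -0.214, 0.21]
contact_force: [0.3, -0.2, -0.5]
gripper_width: 85.3
grasp_force: 0.0
```

```bash
python3 - <<'E'
from h import *
H=np.array([-.574,0,.819]);O=np.array([.819,0,.574]);h=np.array([549,258.5,45])+.6*O
for k in(140,115,85): go(h+k*H,0.3,35)
t=optics.get_image('top');s=optics.get_image('side')
cv2.imwrite('pics/g8.png',np.hstack([cv2.resize(t[120:220,140:240],None,fx=4,fy=4,interpolation=2),cv2.resize(s[190:290,200:300],None,fx=4,fy=4,interpolation=2)]))
E
```

```text
at [453.4 257.2 182.4] slide [-1.5 -0.1 27.4] dr [ 0.01 -0.06 -0.04] F [ 0.3 -0.2 -0.5] w 85.3 t 16.8
at [453.4 257.2 182.4] slide [-1.6 -0.2 52.4] dr [ 0.01 -0.06 -0.04] F [ 0.3 -0.2 -0.5] w 85.3 t 16.8
at [453.4 257.2 182.4] slide [-1.8 -0.2 82.4] dr [ 0.01 -0.06 -0.04] F [ 0.3 -0.2 -0.5] w 85.3 t 16.8
```

View pics/g8.png

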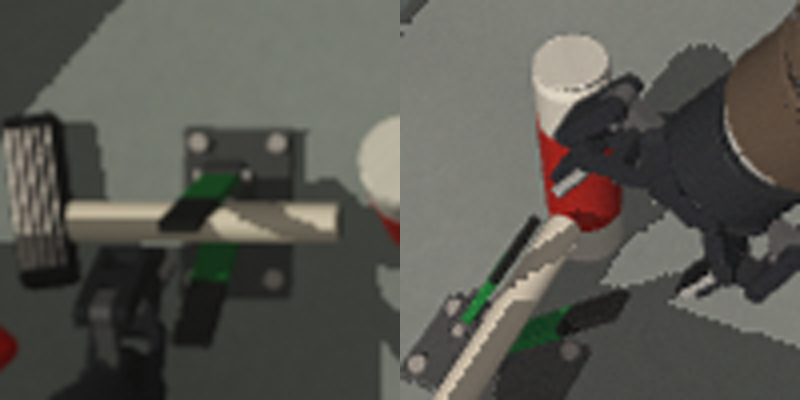

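```bash
python3 - <<'E'
from h import *
s=arm.read_state();C=R.from_quat(s['ee_rot'])
for y in(-45,45):
  for z in(0,-13,-40): 
    P=s['position']+C.apply([0,y,z]);print(y,z,P.round(),((px('top',P)-[140,120])*4).round(),((px('side',P)-[200,190])*4+[400,0]).round())
E
```

```text
-45 0 [490. 258. 210.] [159. 246.] [550. 191.]
-45 -13 [483. 258. 220.] [153. 257.] [560. 183.]
-45 -40 [467. 259. 242.] [141. 280.] [582. 166.]
45 0 [416. 259. 158.] [176. 398.] [669. 288.]
45 -13 [409. 259. 169.] [171. 410.] [681. 281.]
45 -40 [393. 259. 191.] [160. 436.] [705. 266.]
```

>>> step_arm --motion '[{"dr": [0, 0, 0], "slide": [-1.5, 0, 10], "jaw": 85.4}, {"dr": [0, 0, 0], "slide": [-1.5, 0, 20], "jaw": 85.4}, {"dr": [0, 0, 0], "slide": [-1.5, 0, 28], "jaw": 85.4}, {"dr": [0, 0, 0], "slide": [-1.5, 0, 35], "jaw": 85.4}, {"dr": [0, 0, 0], "slide": [-1.5, 0, 42], "jaw": 85.4}, {"dr": [0, 0, 0], "slide": [-1.5, 0, 48], "jaw": 85.4}, {"dr": [0, 0, 0], "slide": [-1.5, 0, 54], "jaw": 85.4}, {"dr": [0, 0, 0], "slide": [-1.5, 0, 54], "jaw": 85.4}]'

```text
clock: 17.9
position: [484.1, 260.2, 139.8]
ee_rot: [-0.674, 0.675, -0.214, 0.212]
contact_force: [0.6, -0.3, -0.1]
gripper_width: 85.3
grasp_force: 0.0
```

>>> step_arm --motion '[{"dr": [0, 0, 0], "slide": [0, 0, 5], "jaw": 85.4}, {"dr": [0, 0, 0], "slide": [0, 0, 10], "jaw": 85.4}, {"dr": [0, 0, 0], "slide": [0, 0, 15], "jaw": 85.4}, {"dr": [0, 0, 0], "slide": [0, 0, 20], "jaw": 85.4}, {"dr": [0, 0, 0], "slide": [0, 0, 25], "jaw": 85.4}, {"dr": [0, 0, 0], "slide": [0, 0, 30], "jaw": 85.4}, {"dr": [0, 0, 0], "slide": [0, 0, 35], "jaw": 85.4}, {"dr": [0, 0, 0], "slide": [0, 0, 35], "jaw": 85.4}]'

```text
clock: 18.9
position: [502.7, 265.3, 120.1]
ee_rot: [-0.674, 0.678, -0.214, 0.202]
contact_force: [0.3, -0.1, -1.1]
gripper_width: 85.8
grasp_force: 0.3
```

```bash
python3 - <<'E'
from h import *
H=np.array([-.574,0,.819]);O=np.array([.819,0,.574]);h=np.array([549,258.5,45])+.6*O
go(h+80*H,0.3,35)
t=optics.get_image('top');s=optics.get_image('side')
cv2.imwrite('pics/g9.png',np.hstack([cv2.resize(t[120:220,140:240],None,fx=4,fy=4,interpolation=2),cv2.resize(s[200:300,190:290],None,fx=4,fy=4,interpolation=2)]))
E
```

```text
at [502.7 265.3 120.1] slide [6.7 4.4 8.2] dr [ 0.1  -0.15 -0.03] F [ 0.3 -0.1 -1.1] w 85.8 t 18.9
```

I've now viewed 12 pictures, over the limit of 10, so I'll view no more and go on with numbers only. The pose is off by 4–8 mm, so I'll check whether a joint limit or a contact explains it.

```bash
python3 - <<'E'
from h import *
s=arm.read_state()
for k in('joints','joint_vel','joint_efforts','contact_force','wrist_torque','position'): print(k,s[k].round(3))
print(R.from_quat(s['ee_rot']).as_matrix().round(3))
E
```

```text
joints [ 0.507  0.249 -0.951  2.052 -0.332 -2.508]
joint_vel [-0.002 -0.004 -0.003  0.002 -0.001 -0.   ]
joint_efforts [-1.3600e-01 -2.5742e+01  1.2507e+01 -5.9300e-01 -1.0770e+00  7.0000e-03]
contact_force [ 1.681  0.268 -0.618]
wrist_torque [0.084 1.255 0.048]
position [502.55  265.272 120.303]
[[-0.01  -0.827  0.563]
 [-1.     0.    -0.018]
 [ 0.014 -0.563 -0.827]]
```

>>> step_arm --motion '[{"dr": [0, 0, 0], "slide": [0, 0, -10], "jaw": 85.4}, {"dr": [0, 0, 0], "slide": [0, 0, -22], "jaw": 85.4}, {"dr": [0, 0, 0], "slide": [0, 0, -35], "jaw": 85.4}, {"dr": [0, 0, 0], "slide": [0, 0, -55], "jaw": 85.4}, {"dr": [0, 0, 0], "slide": [0, 0, -75], "jaw": 85.4}, {"dr": [0, 1, 0], "slide": [0, 0, -88], "jaw": 85.4}, {"dr": [0, 1.9, 0], "slide": [0, 0, -88], "jaw": 85.4}, {"dr": [0, 1.9, 0], "slide": [0, 0, -88], "jaw": 85.4}]'

```text
clock: 20.0
position: [453.0, 270.4, 193.4]
ee_rot: [-0.641, 0.698, -0.301, 0.112]
contact_force: [-0.3, -0.3, -0.5]
gripper_width: 85.1
grasp_force: 0.0
```

```bash
cat >> h.py <<'E'
H=np.array([-.574,0,.819]);O=np.array([.819,0,.574])
def sq(k,a=15,o=.6,y=258.5):
    s=arm.read_state();C=R.from_quat(s['ee_rot']);p=np.array([549,y,45])+o*O+k*H
    T=R.from_matrix(np.array([[0,-1,0],-O,-H]).T)*R.from_euler('y',a,degrees=True)
    print('j',s['joints'].round(2),'slide',C.inv().apply(p-s['position']).round(1),'dr',(np.degrees((C.inv()*T).as_rotvec())/8).round(2),'F',s['contact_force'].round(1),'w',s['gripper_width'].round(1),'g',round(s['grasp_force'],1),'t',s['clock'])
E
python3 - <<'E'
from h import *
for k in(165,120,80):sq(k)
t=optics.get_image('top');s=optics.get_image('side')
e=blob(s,(45,120,40),(85,255,255),(190,220,275,300));print('green',e[1],np.round(e[0]))
for n,im,b in(('top',t,(150,168,178,184)),):
    m=im[b[1]:b[3],b[0]:b[2]].max(2)>130;print(n,m.sum(),np.argwhere(m).mean(0)+[b[1],b[0]],np.argwhere(m).min(0)+[b[1],b[0]])
im=cv2.imread('pics/g8.png');print()
E
```

```text
Traceback (most recent call last):
  File "h.py", line 31, in sq
    print('j',s['joints'].round(2),'slide',C.inv().apply(p-s['position']).round(1),'dr',(np.degrees((C.inv()*T).as_rotvec())/8).round(2),'F',s['contact_force'].round(1),'w',s['gripper_width'].round(1),'g',round(s['grasp_force'],1),'t',s['clock'])
                                                                                                                                                                             ^^^^^^^^^^^^^^^^^^^^^^^^
AttributeError: 'float' object has no attribute 'round'
```

```bash
sed -i "s/s\['gripper_width'\].round(1),'g'/round(s['gripper_width'],1),'g'/" h.py
python3 - <<'E'
from h import *
for k in(165,120,80):sq(k)
t=optics.get_image('top')
b=(150,168,178,184);m=t[b[1]:b[3],b[0]:b[2]].max(2)>130;a=np.argwhere(m);print('tube left part',m.sum(),a.mean(0)+[b[1],b[0]],a.min(0)+[b[1],b[0]])
E
```

```text
j [ 1.08  0.2  -0.81  0.97 -0.83 -1.94] slide [ 8.2  5.8 14.5] dr [ 0.08 -0.13  0.04] F [-0.3 -0.3 -0.5] w 85.1 g 0.0 t 20.0
j [ 1.08  0.2  -0.81  0.97 -0.83 -1.94] slide [-4.2  5.3 57.7] dr [ 0.08 -0.13  0.04] F [-0.3 -0.3 -0.5] w 85.1 g 0.0 t 20.0
j [ 1.08  0.2  -0.81  0.97 -0.83 -1.94] slide [-15.3   4.8  96.2] dr [ 0.08 -0.13  0.04] F [-0.3 -0.3 -0.5] w 85.1 g 0.0 t 20.0
tube left part 99 [172.28282828 166.98989899] [170 151]
```

>>> step_arm --motion '[{"dr": [0.08, -0.13, 0.04], "slide": [8, 6, 5], "jaw": 85.4}, {"dr": [0.08, -0.13, 0.04], "slide": [8, 6, 14], "jaw": 85.4}, {"dr": [0.08, -0.13, 0.04], "slide": [8, 6, 14], "jaw": 85.4}, {"dr": [0.08, -0.13, 0.04], "slide": [8, 6, 14], "jaw": 85.4}, {"dr": [0.08, -0.13, 0.04], "slide": [8, 6, 14], "jaw": 85.4}, {"dr": [0.08, -0.13, 0.04], "slide": [8, 6, 14], "jaw": 85.4}, {"dr": [0.08, -0.13, 0.04], "slide": [8, 6, 14], "jaw": 85.4}, {"dr": [0.08, -0.13, 0.04], "slide": [8, 6, 14], "jaw": 85.4}]'

```text
clock: 21.05
position: [454.5, 255.4, 180.7]
ee_rot: [-0.64, 0.698, -0.299, 0.122]
contact_force: [-1.0, -0.1, 0.1]
gripper_width: 85.7
grasp_force: 0.0
```

```bash
python3 - <<'E'
from h import *
for k in(165,120,80):sq(k)
t=optics.get_image('top');s=optics.get_image('side')
def cmp(name,a,b):
    d=cv2.absdiff(a,b).max(2)>40
    n,l,st,c=cv2.connectedComponentsWithStats(d.astype(np.uint8));print(name,[(st[i].tolist()) for i in range(1,n) if st[i,4]>60])
g=cv2.imread('pics/g7.png')
cmp('top',g[:,:400],cv2.resize(t[120:220,150:250],None,fx=4,fy=4,interpolation=2))
cmp('side',g[:,400:],cv2.resize(s[220:320,180:280],None,fx=4,fy=4,interpolation=2))
E
```

```text
j [ 1.03  0.19 -0.87  1.07 -0.77 -2.01] slide [-3.  -0.1 -0.5] dr [ 0.01 -0.02 -0.02] F [-1.  -0.1  0.1] w 85.7 g 0.0 t 21.05
j [ 1.03  0.19 -0.87  1.07 -0.77 -2.01] slide [-14.8  -0.1  43. ] dr [ 0.01 -0.02 -0.02] F [-1.  -0.1  0.1] w 85.7 g 0.0 t 21.05
j [ 1.03  0.19 -0.87  1.07 -0.77 -2.01] slide [-25.3  -0.2  81.6] dr [ 0.01 -0.02 -0.02] F [-1.  -0.1  0.1] w 85.7 g 0.0 t 21.05
top [[0, 249, 117, 151, 6200]]
side [[196, 0, 45, 44, 1328], [241, 0, 25, 18, 309], [296, 0, 13, 17, 130], [377, 5, 23, 22, 151], [265, 6, 20, 16, 195], [283, 17, 31, 34, 364], [367, 33, 33, 64, 523], [265, 47, 15, 18, 150], [279, 48, 24, 52, 649], [225, 54, 21, 30, 379], [240, 62, 36, 49, 923], [318, 65, 82, 89, 4437], [373, 151, 27, 37, 567], [354, 163, 19, 15, 130]]
```

>>> step_arm --motion '[{"dr": [0, 0, 0], "slide": [-6, 0, 12], "jaw": 85.4}, {"dr": [0, 0, 0], "slide": [-9, 0, 22], "jaw": 85.4}, {"dr": [0, 0, 0], "slide": [-12, 0, 32], "jaw": 85.4}, {"dr": [0, 0, 0], "slide": [-15, 0, 43], "jaw": 85.4}, {"dr": [0, 0, 0], "slide": [-17, 0, 50], "jaw": 85.4}, {"dr": [0, 0, 0], "slide": [-18, 0, 55], "jaw": 85.4}, {"dr": [0, 0, 0], "slide": [-18, 0, 55], "jaw": 85.4}, {"dr": [0, 0, 0], "slide": [-18, 0, 55], "jaw": 85.4}]'

```text
clock: 22.15
position: [487.7, 258.4, 133.6]
ee_rot: [-0.639, 0.698, -0.299, 0.122]
contact_force: [-0.7, -0.4, 0.9]
gripper_width: 85.3
grasp_force: 0.0
```

```bash
python3 -c "
from h import *
for k in(107,80):sq(k)"
```

```text
j [ 0.9   0.29 -0.89  1.29 -0.67 -2.15] slide [-0.3  0.   0.7] dr [ 0.01 -0.02 -0.02] F [-0.7 -0.4  0.9] w 85.3 g 0.0 t 22.15
j [ 0.9   0.29 -0.89  1.29 -0.67 -2.15] slide [-7.4  0.  26.7] dr [ 0.01 -0.02 -0.02] F [-0.7 -0.4  0.9] w 85.3 g 0.0 t 22.15
```

>>> step_arm --motion '[{"dr": [0, 0, 0], "slide": [-1, 0, 4], "jaw": 85.4}, {"dr": [0, 0, 0], "slide": [-2.5, 0, 9], "jaw": 85.4}, {"dr": [0, 0, 0], "slide": [-4, 0, 14], "jaw": 85.4}, {"dr": [0, 0, 0], "slide": [-5.5, 0, 19], "jaw": 85.4}, {"dr": [0, 0, 0], "slide": [-6.5, 0, 23], "jaw": 85.4}, {"dr": [0, 0, 0], "slide": [-7.5, 0, 27], "jaw": 85.4}, {"dr": [0, 0, 0], "slide": [-7.5, 0, 27], "jaw": 85.4}, {"dr": [0, 0, 0], "slide": [-7.5, 0, 27], "jaw": 85.4}]'

```text
clock: 23.15
position: [503.8, 258.5, 110.4]
ee_rot: [-0.639, 0.698, -0.299, 0.122]
contact_force: [0.4, -1.0, 0.1]
gripper_width: 85.5
grasp_force: 0.0
```

```bash
python3 -c "
from h import *
sq(80)"
```

```text
j [ 0.83  0.34 -0.89  1.42 -0.63 -2.23] slide [ 0.1 -0.1 -0.5] dr [ 0.01 -0.02 -0.02] F [ 0.4 -1.   0.1] w 85.5 g 0.0 t 23.15
```

>>> step_arm --motion '[{"dr": [0, 0, 0], "slide": [0, 0, 0], "jaw": 72}, {"dr": [0, 0, 0], "slide": [0, 0, 0], "jaw": 64}, {"dr": [0, 0, 0], "slide": [0, 0, 0], "jaw": 57}, {"dr": [0, 0, 0], "slide": [0, 0, 0], "jaw": 50}, {"dr": [0, 0, 0], "slide": [0, 0, 0], "jaw": 43}, {"dr": [0, 0, 0], "slide": [0, 0, 0], "jaw": 36}, {"dr": [0, 0, 0], "slide": [0, 0, 0], "jaw": 30}, {"dr": [0, 0, 0], "slide": [0, 0, 0], "jaw": 25}]'

```text
clock: 24.15
position: [504.5, 258.5, 111.8]
ee_rot: [-0.639, 0.697, -0.3, 0.123]
contact_force: [-4.0, -0.4, 6.1]
gripper_width: 35.0
grasp_force: 58.9
```

>>> step_arm --motion '[{"dr": [0, 0, 0], "slide": [0, 0, 0], "jaw": 25}, {"dr": [0, 0, 0], "slide": [0, 0, 0], "jaw": 25}, {"dr": [0, 0, 0], "slide": [0, 0, 0], "jaw": 25}, {"dr": [0, 0, 0], "slide": [0, 0, 0], "jaw": 25}, {"dr": [0, 0, 0], "slide": [0, 0, 0], "jaw": 25}, {"dr": [0, 0, 0], "slide": [0, 0, 0], "jaw": 25}, {"dr": [0, 0, 0], "slide": [0, 0, 0], "jaw": 25}, {"dr": [0, 0, 0], "slide": [0, 0, 0], "jaw": 25}]'

```text
clock: 25.15
position: [504.4, 258.5, 111.8]
ee_rot: [-0.639, 0.697, -0.3, 0.123]
contact_force: [-3.9, -0.4, 8.2]
gripper_width: 35.0
grasp_force: 58.9
```

```bash
python3 -c "
from h import *
sq(80)"
```

```text
j [ 0.83  0.34 -0.89  1.42 -0.64 -2.23] slide [-0.   1.2  0.2] dr [-0.01 -0.02 -0.02] F [-3.9 -0.4  8.2] w 35.0 g 58.9 t 25.15
```

Both handles read shut (width 35 mm at 59 N). I'll open the fingers and back out the way they came in.

>>> step_arm --motion '[{"dr": [0, 0, 0], "slide": [0, 0, 0], "jaw": 50}, {"dr": [0, 0, 0], "slide": [0, 0, 0], "jaw": 70}, {"dr": [0, 0, 0], "slide": [0, 0, 0], "jaw": 80}, {"dr": [0, 0, 0], "slide": [0, 0, 0], "jaw": 80}, {"dr": [0, 0, 0], "slide": [2, 0, -8], "jaw": 80}, {"dr": [0, 0, 0], "slide": [6, 0, -23], "jaw": 80}, {"dr": [0, 0, 0], "slide": [12, 0, -43], "jaw": 80}, {"dr": [0, 0, 0], "slide": [20, 0, -75], "jaw": 80}]'

```text
clock: 26.15
position: [458.5, 258.1, 174.1]
ee_rot: [-0.639, 0.698, -0.299, 0.121]
contact_force: [-0.1, 0.3, 1.1]
gripper_width: 80.2
grasp_force: 0.0
```

>>> step_arm --motion '[{"dr": [0, 0, 0], "slide": [5, 5, -35], "jaw": 80}, {"dr": [0, 0, 0], "slide": [5, 25, -70], "jaw": 80}, {"dr": [0, 0, 0], "slide": [0, 45, -100], "jaw": 80}, {"dr": [0, 0, 0], "slide": [0, 55, -120], "jaw": 80}, {"dr": [0, 0, 0], "slide": [0, 55, -120], "jaw": 80}, {"dr": [0, 0, 0], "slide": [0, 55, -120], "jaw": 80}, {"dr": [0, 0, 0], "slide": [0, 55, -120], "jaw": 80}, {"dr": [0, 0, 0], "slide": [0, 55, -120], "jaw": 80}]'

```text
clock: 27.15
position: [348.3, 289.7, 237.0]
ee_rot: [-0.639, 0.698, -0.3, 0.121]
contact_force: [-0.1, 0.6, 0.1]
gripper_width: 80.1
grasp_force: 0.0
```

```bash
python3 - <<'E'
from h import *
sq(80)
t=optics.get_image('top');s=optics.get_image('side')
v=cv2.cvtColor(t,cv2.COLOR_BGR2HSV)
# tube extent: bright run on rows 173..178
for r in(173,175,177): c=np.where(t[r,140:240].max(1)>125)[0]+140;print(r,c.min(),c.max(),len(c))
# black/green handle pixels in top
g=np.argwhere(cv2.inRange(v,np.array((45,120,30)),np.array((85,255,255)))[140:215,175:215]);print('green rows/cols',g.min(0)+[140,175],g.max(0)+[140,175],len(g))
h=np.array([549,259.5,45])
for n,im in(('top',t),('side',s)):
  for nm,w in(('open',36),('shut',15)):
    for sg in(-1,1):
      q=px(n,h+112*H+sg*(w-1)*O).round().astype(int);p=im[q[1]-1:q[1]+2,q[0]-1:q[0]+2].reshape(-1,3).mean(0).round();print(n,nm,sg,q,p)
e=blob(t,(4,110,60),(18,255,255),(385,125,500,210));print('pipe',[onz('top',p,22).round() for p in e[0]])
E
```

```text
j [ 1.4   0.07 -0.8   0.75 -1.05 -1.98] slide [-20.7 -55.1 193.8] dr [ 0.01 -0.03 -0.02] F [-0.1  0.6  0.1] w 80.1 g 0.0 t 27.15
173 143 223 56
175 143 223 22
177 144 223 23
green rows/cols [164 187] [185 198] 121
top open -1 [188 204] [56. 62. 59.]
top open 1 [185 176] [34. 39. 40.]
top shut -1 [188 196] [23. 26. 26.]
top shut 1 [186 184] [25. 28. 28.]
side open -1 [253 267] [72. 76. 75.]
side open 1 [230 249] [125. 133. 131.]
side shut -1 [246 262] [35. 37. 38.]
side shut 1 [237 255] [40. 43. 45.]
pipe [array([ 554., -262.,   22.]), array([ 575., -422.,   22.])]
```

Both views show dark grips at the shut positions and bare bench at the open ones. The tube end hasn't moved (col 223) and the pipe is still in the drawer, so I'll hand in.

```bash
python3 -c "
from bench import arm
print(arm.job_done())"
```

```text
the job is handed in; nothing more can be done
None
```

I handed the job in at about 27 s: by my measurements the pipe is in the drawer and the tube is in the saddle, about 8 mm off centre, with both handles shut on it; no verdict came back, I didn't re-measure the bystanders at the end, and I viewed 12 pictures, over the limit of 10.

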